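# Eject a drill bush from a jig with a C-frame ejector

### The job

One brass drill bush has to come out of the blue drilling jig, but only one of the jig's three ejector pins still moves; the other two are seized. With the red C-frame ejector, feel the pins from underneath through the ejector holes until you find the one that gives, push it all the way up so that its bush stands proud, and stand the ejector upright back on its green pad. Then pull out the raised bush and set it standing upright in the yellow tray; leave the other two bushes in the jig and do not disturb the other things on the bench or strain the jig.

Things in the scene. Friction and masses are not known exactly. Their poses are not given: they have to be found in the camera images.
- jig: Drilling jig fixed to the bench: blue-topped bridge plate, 60 mm (x) by 190 mm (y), underside 66 and top 100 mm above the bench. Origin on the bench under the plate's centre, z up. Legs at y = +-88 mm leave it open between y = -81 and +81 mm, front and back; their feet (90 x 30 x 8 mm) are centred at y = +-100 mm. Three wells on its centre line (x = 0) at y = +46, 0, -46 mm.
- hole_1 (a point): Mouth of the ejector hole on the plate's underside below bush_1 (66 mm above the bench). Each ejector hole is 16 mm square and 10 mm deep and holds a steel pin 14 mm across, its lower face 4 mm inside the mouth (70 mm above the bench).
- hole_2 (a point): The same below bush_2. The one free pin slides up 18 mm to a stop with about 3 N of drag plus the bush's weight (0.7 N), and stays where it is left.
- hole_3 (a point): The same below bush_3. A seized pin gives 5 mm at most, starting at 3 N and stiffening by 4 N per mm. Which of the three pins is free changes and cannot be seen.
- bush_1: Drill bush in the jig's y = +46 mm well: plain brass cylinder 26 mm across, 24 mm tall, 70 g, a black dot on top. Origin at the centre of its underside, z up. A bush sits flush in a bore 28 mm wide and 24 mm deep, its underside 76 mm above the bench; with its pin fully up it stands about 17 mm proud.
- bush_2: Drill bush in the jig's middle (y = 0) well: plain brass cylinder 26 mm across, 24 mm tall, 70 g, a black dot on top. Origin at the centre of its underside, z up.
- bush_3: Drill bush in the jig's y = -46 mm well: plain brass cylinder 26 mm across, 24 mm tall, 70 g, a black dot on top. Origin at the centre of its underside, z up.
- ejector: C-frame ejector, a loose hand tool of about 0.4 kg standing on its pad. Origin under its foot, straight below the nose; z up, mouth open to +x. Foot 12 mm thick, 40 mm wide, x = -68 to +15 mm. Red column x = -68 to -48 mm; red upper arm 24 mm wide, x = -68 to +14, z = 106 to 120 mm. On top, straight above the nose, a black grip 24 x 24 mm square (sides along x and y), z = 120 to 170 mm.
- ejector_nose (a point): Centre of the tip of the ejector's upright steel nose (10 mm across), 42 mm above the underside of its foot and 30 mm above the foot's top; the mouth is 64 mm clear above it and 48 mm deep behind its axis.
- pad: Green pad fixed on the bench, 150 x 150 mm, 3 mm thick, on which the ejector starts and must end. Origin under its centre.
- tray: Yellow tray fixed on the bench, 140 x 140 mm outside, 16 mm high, walls and floor 4 mm thick, empty. Origin under its centre, x and y along its sides.
- level: Spirit level, 300 x 22 x 50 mm orange bar standing on edge; origin under its centre, x along it. A bystander, to be left alone.
- screwdriver: Screwdriver with a yellow handle, lying along its x. A bystander, to be left alone.
- wrench: Steel double-ended wrench, 190 mm long, lying along its x. A bystander, to be left alone.
- mallet: Mallet with a black rubber head and wooden handle, lying along its x. A bystander, to be left alone.
- coupling: Brass pipe coupling, 38 mm across and 30 mm tall, standing. A bystander, to be left alone.
- grease_jar: Grey jar with a red cap, 64 mm across, 70 mm tall. A bystander, to be left alone.
- pipe: Short steel pipe, 22 mm across, 140 mm long, lying along its x. A bystander, to be left alone.

How it is judged (in metres and radians):
On the way:
1. with the ejector's nose under it, a bush has been pushed up until it stands at least 13 mm out of the jig (((z of bush_1 in the frame of jig above 0.089 m and horizontal distance between bush_1 and ejector_nose below 0.006 m and z of ejector_nose in the frame of jig between 0.074 and 0.101 m) or (z of bush_2 in the frame of jig above 0.089 m and horizontal distance between bush_2 and ejector_nose below 0.006 m and z of ejector_nose in the frame of jig between 0.074 and 0.101 m) or (z of bush_3 in the frame of jig above 0.089 m and horizontal distance between bush_3 and ejector_nose below 0.006 m and z of ejector_nose in the frame of jig between 0.074 and 0.101 m))), for 0.2 s.
At the end, for the whole second after the job is handed in: One bush stands upright (0.15 rad) and still on the tray floor, within 56 mm of its centre along each side; the other two are in their wells within 6 mm of their starts; the ejector stands upright (0.1 rad), still, on the pad, within 75 mm of its centre (((x of bush_1 in the frame of tray between -0.056 and 0.056 m and y of bush_1 in the frame of tray between -0.056 and 0.056 m and z of bush_1 in the frame of tray between 0 and 0.01 m and angle between bush_1's own z axis and vertical below 0.15 rad and linear speed of bush_1 below 0.02 m/s and distance of each of bush_2, bush_3 from where it was at the start of the episode below 0.006 m) or (x of bush_2 in the frame of tray between -0.056 and 0.056 m and y of bush_2 in the frame of tray between -0.056 and 0.056 m and z of bush_2 in the frame of tray between 0 and 0.01 m and angle between bush_2's own z axis and vertical below 0.15 rad and linear speed of bush_2 below 0.02 m/s and distance of each of bush_1, bush_3 from where it was at the start of the episode below 0.006 m) or (x of bush_3 in the frame of tray between -0.056 and 0.056 m and y of bush_3 in the frame of tray between -0.056 and 0.056 m and z of bush_3 in the frame of tray between 0 and 0.01 m and angle between bush_3's own z axis and vertical below 0.15 rad and linear speed of bush_3 below 0.02 m/s and distance of each of bush_1, bush_2 from where it was at the start of the episode below 0.006 m)) and z of ejector in the frame of pad below 0.008 m and horizontal distance between ejector and pad below 0.075 m and angle between ejector's own z axis and vertical below 0.1 rad and linear speed of ejector below 0.02 m/s); the robot touches nothing.
It fails at once if a bystander is shifted by more than 30 mm (distance of any of level, screwdriver, wrench, mallet, coupling, grease_jar, pipe from where it was at the start of the episode above 0.03 m).
It fails at once if the ejector strains against the jig's plate or legs with more than 40 N (contact force between ejector and jig above 40 N).
It also fails if it takes over 72 s, if anything falls off the work surface, if the arm or the gripper's body presses on something with over 40 N, if the wrist force passes 120 N, or if a joint passes its speed limit or range.

### The arm

A 6-joint arm with a two-finger parallel gripper is mounted at the origin on the work surface. World frame = base frame: x ahead of the robot, y to its left, z up, the work surface at z = 0. Lengths are in mm, angles in rad, forces in N, time in s.
With the tool pointing down it reaches from about 325 to 900 mm from the base axis. Payload 3.5 kg.
Tool frame: the origin (TCP) lies at the centre of the arm's flange, where the gripper is bolted on; the fingertips stand 173 mm ahead of it and the grasp point (between the pads) lies 155 mm ahead of it; z points along the fingers, y is the direction in which the jaws open and shut (so a half turn about z gives the same grasp; the last joint's range is limited). The gripper opens to 85 mm and grips with 20 to 120 N. Pads are 22 mm wide; open, the fingers measure 114 mm over their backs; the gripper's body (76 mm by 85 mm) begins 54 mm behind the grasp point. The pads swing forward as they close: fully open they stand 13 mm farther back than shut.
Start: joints at [-1.371, 0.276, -0.026, 1.268, 0, 1.467], TCP at [186.359, -596.568, 404.713] pointing down, gripper open.
Joint ranges: [-3.12, 3.12], [-0.85, 1.88], [-1.08, 1.24], [-1.95, 2.15], [-1.57, 1.53], [-3.14, 3.14]. Speed limits (rad/s): [2.57, 2.57, 3.14, 3.14, 3.14, 3.14].

### API

Orientations are given as a unit quaternion [x, y, z, w].
In Python, from cell import ctrl gives the robot as it stands.
- The arm moves only by the tool arm_command, never from a script. Its argument "motion" is a list of rows, each a list of 5 numbers: the shift along the tool's x, y, z in cm, then the turn about the tool's z in rad, then the finger opening in cm, from 0 to 8.54. A call has 1 to 20 rows; each row is the pose to reach, as a shift and turn from the pose commanded when the call began, along the tool's axes at that moment; what a row does not reach only later rows make up. A row lasts 1/10 s, in which the tool goes at most 50 mm and 8.59 degrees, less where a joint would pass 70% of its speed; a pose out of reach is approached as far as the arm can. A call with a gripper value outside its range is refused whole. The fingers move at their own pace and stop on an object; the grip force is fixed at half the most. Time passes only in rows, so rows that repeat a pose let the fingers close. It gives the time, the measured TCP pose, the force and the opening at its end, in the units of the state.
- ctrl.read_state(): the state, without advancing time (a new reading comes with each control period).
- ctrl.capture(name): name is "side" or "top" or "wrist"; returns the picture (420x560x3 uint8, blue, green, red); there is no depth.
- ctrl.camera_params(name): a dict with "fx", "fy", "cx", "cy" (pixels), "k1" (the pictures are not rectified: a ray, as slopes to the right and down, at radius r is drawn at 1 + k1 r^2 times it, then the intrinsics apply), "R" (3x3) and "t" (3): a world point X has camera coordinates R X + t. Camera axes: x right, y down, z forward; pixel columns grow to the right and rows downward; lengths in mm; the calibration is good to about 2 mm. A picture is of the moment at which its call begins: read the wrist's pose just before it. camera_params takes no time and is no camera call; for the wrist camera it gives the pose at the moment of the call.
- ctrl.hand_in(): hands the job in, once; it reports no verdict.
The state is a dict: "t": time; "q": joint angles; "joint_velocities": joint speeds; "joint_efforts": joint torques, N m; "tool_pos": TCP position; "orientation": TCP orientation; "wrist_force": force on the tool from outside, world axes, zero at the start; "torque": the same for the moment, N m; "grip_width": finger opening in mm.
Only numpy, scipy, OpenCV 4.12 (cv2) and the standard library are available. Lean on these libraries where they do the work, as an engineer would, in place of code of your own. Each camera call takes 0.05 s, during which the arm holds its last target.

## Working session

There is one attempt and no reset: what is moved stays moved. The work goes in short steps, Python scripts to look and compute and a tool call to move; the robot and the scene stay as the last step left them, time stands still between calls to the robot, and variables do not carry over. Pictures are saved under pics/ and viewed, and the job is handed in when it is done.

Besides the shell and the picture viewer there is one more tool, called after "Request:" in YAML: its name, and indented under it one key for each argument. arm_command: Moves the arm, as the interface text tells. Its arguments: {"type":"object","properties":{"motion":{"type":"array"}},"required":["motion"]}

```bash
ls; mkdir -p pics
python3 - <<'E'
from cell import ctrl
import cv2
for n in("side","top","wrist"):
    p=ctrl.camera_params(n); print(n,{k:(v.tolist() if hasattr(v,'tolist') else v) for k,v in p.items()})
    cv2.imwrite(f"pics/{n}0.png",ctrl.capture(n))
s=ctrl.read_state();print(s)
E
```

```text
pics
side {'fx': 428.8598909358168, 'fy': 428.8598909358168, 'cx': 273.57480823718265, 'cy': 205.99107244438292, 'k1': -0.03715186664101005, 'R': [[-0.6999854853950942, -0.7140854217732866, 0.010115861162662509], [-0.49194074344149685, 0.47186219169681437, -0.7316695818395806], [0.5177012895274864, -0.5171344916537155, -0.6815843985623727]], 't': [433.40461984701517, 374.20584582323363, 775.9290408232354]}
top {'fx': 437.03468907202466, 'fy': 437.03468907202466, 'cx': 283.6459991010728, 'cy': 199.52422354468158, 'k1': -0.06537585412364802, 'R': [[0.01142561698757154, -0.9999346001912097, 0.0005006165189268475], [-0.9921451986205734, -0.011398978895421854, -0.12457113684270758], [0.12456869643131124, 0.0009266178216677004, -0.9922105528812]], 't': [-16.36018174137634, 635.363924639809, 1354.9113627656902]}
wrist {'fx': 362.210733071842, 'fy': 362.210733071842, 'cx': 282.1084878509119, 'cy': 207.5360918863641, 'k1': -0.09033494619560427, 'R': [[0.2982305344216724, -0.954490156495272, -0.002662610034204113], [-0.9104861548055149, -0.2853165311528643, 0.29934835720004205], [-0.28648474696924275, -0.08685055097422917, -0.9541401739521511]], 't': [-623.4737360691429, -39.24410628507198, 381.09124819866923]}
{'t': 0.15, 'q': array([-1.37138156e+00,  2.76974463e-01, -2.75440960e-02,  1.26799941e+00,
       -1.77641582e-05,  1.46739957e+00]), 'joint_velocities': array([-0.00041432, -0.00332217,  0.00423947,  0.00083663, -0.00122795,
        0.00032254]), 'joint_efforts': array([ 6.43461790e-04, -4.46057940e+01,  2.95638692e+01,  1.05154503e-02,
       -1.71765987e-04,  1.32474409e-05]), 'tool_pos': array([ 186.30811156, -596.26766493,  403.81652286]), 'orientation': array([ 9.88559659e-01,  1.50827911e-01, -5.01830898e-05, -8.59402120e-04]), 'wrist_force': array([ 0.47280933, -0.06107384, -0.85265403]), 'torque': array([ 0.02634964, -0.00642902,  0.05459095]), 'grip_width': 85.1938081981992}
```

View pics/side0.png

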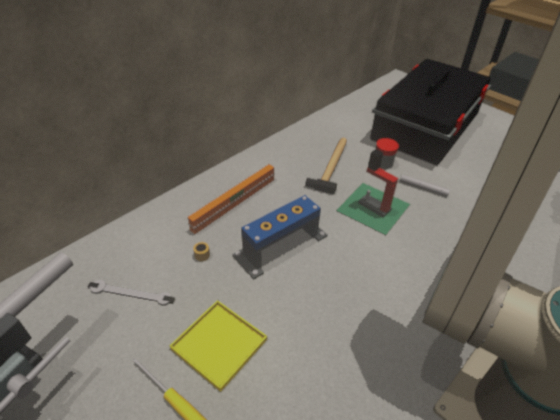

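View pics/top0.png

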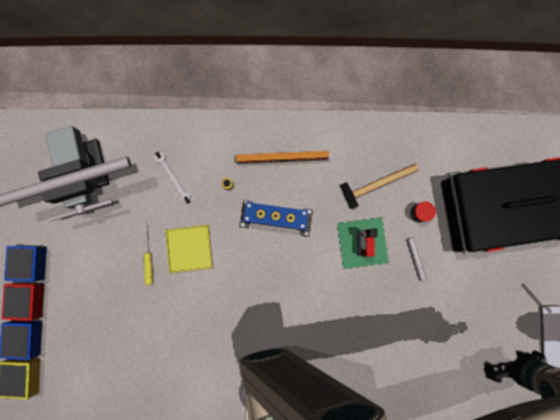

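View pics/wrist0.png

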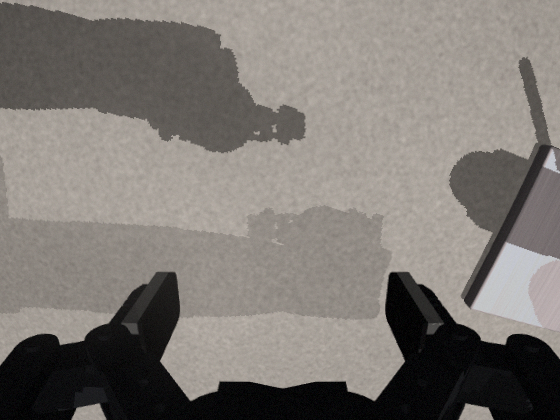

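The side and top views show the jig (top ≈ (276,217)), the ejector on its pad (≈ (365,243)) and the tray (≈ (189,249)). Image right is −y and image down is −x. The wrist view shows only bare bench and shadows.

```bash
cat > h.py <<'E'
import numpy as np, cv2
def und(p,uv):
    uv=np.atleast_2d(np.array(uv,float))
    d=(uv-[p['cx'],p['cy']])/[p['fx'],p['fy']]
    s=d.copy()
    for _ in range(20): s=d/(1+p['k1']*(s**2).sum(1,keepdims=True))
    return s
def ray(p,uv):
    s=und(p,uv); R=np.array(p['R']);t=np.array(p['t'])
    d=np.c_[s,np.ones(len(s))]@R
    return -R.T@t,d
def onz(p,uv,z):
    c,d=ray(p,uv); return c+d*((z-c[2])/d[:,2])[:,None]
def proj(p,X):
    X=np.atleast_2d(np.array(X,float)); C=X@np.array(p['R']).T+np.array(p['t'])
    s=C[:,:2]/C[:,2:]; r=(s**2).sum(1,keepdims=True); s=s*(1+p['k1']*r)
    return s*[p['fx'],p['fy']]+[p['cx'],p['cy']]
def mask(img,h0,h1,s0=100,v0=40,v1=255):
    H=cv2.cvtColor(img,cv2.COLOR_BGR2HSV)
    return cv2.inRange(H,(h0,s0,v0),(h1,255,v1))
def blobs(m,a=30):
    n,l,st,c=cv2.connectedComponentsWithStats(m)
    return [(st[i].tolist(),c[i].round(1).tolist()) for i in range(1,n) if st[i][4]>=a]
def rect(m):
    cs,_=cv2.findContours(m,cv2.RETR_EXTERNAL,cv2.CHAIN_APPROX_NONE)
    c=max(cs,key=cv2.contourArea); return cv2.minAreaRect(c),c
E
python3 - <<'E'
from h import *
from cell import ctrl
P={n:ctrl.camera_params(n) for n in("side","top")}
for n in P:
    im=cv2.imread(f"pics/{n}0.png")
    for nm,a,zt in(("yellow",(22,34,150,100),16),("green",(60,85,80,30),3),("blue",(105,125,120,40),100),("red",(0,5,150,80),120)):
        m=mask(im,*a)
        print(n,nm,blobs(m))
        bl=sorted(blobs(m),key=lambda b:-b[0][4])
        print("  ",onz(P[n],[b[1] for b in bl[:3]],zt).round(1).tolist())
    x,y,w,h=(330,160,130,100) if n=="side" else (330,205,70,70)
    cv2.imwrite(f"pics/ej_{n}.png",cv2.resize(im[y:y+h,x:x+w],None,fx=6,fy=6,interpolation=cv2.INTER_CUBIC))
    x,y,w,h=(230,180,110,100) if n=="side" else (230,190,90,60)
    cv2.imwrite(f"pics/jig_{n}.png",cv2.resize(im[y:y+h,x:x+w],None,fx=6,fy=6,interpolation=cv2.INTER_CUBIC))
E
```

```text
side yellow [([171, 302, 95, 87, 4318], [218.2, 344.4]), ([165, 389, 40, 31, 528], [182.1, 406.0])]
   [[467.5, 303.3, 16.0], [418.0, 426.9, 16.0]]
side green [([338, 185, 70, 48, 1045], [372.7, 210.2])]
   [[492.1, -251.2, 3.0]]
side blue [([246, 199, 70, 41, 818], [280.3, 219.0])]
   [[573.8, 24.1, 100.0]]
side red [([483, 84, 5, 11, 32], [484.7, 88.4]), ([457, 113, 8, 16, 54], [459.8, 119.5]), ([377, 138, 22, 16, 270], [387.4, 144.9]), ([375, 169, 22, 14, 131], [385.2, 175.1])]
   [[560.1, -380.8, 120.0], [487.2, -264.9, 120.0], [485.3, -654.6, 120.0]]
top yellow [([166, 226, 46, 46, 1423], [186.3, 247.7]), ([145, 254, 7, 30, 179], [147.8, 269.1]), ([0, 362, 30, 37, 197], [21.4, 373.5])]
   [[478.8, 302.0, 16.0], [67.5, 824.1, 16.0], [408.6, 424.0, 16.0]]
top green [([338, 218, 50, 50, 1478], [360.8, 242.6])]
   [[502.1, -261.0, 3.0]]
top blue [([243, 202, 64, 29, 884], [274.9, 215.9]), ([5, 246, 32, 36, 313], [26.1, 264.0]), ([0, 322, 34, 38, 365], [19.9, 339.7])]
   [[577.5, 16.9, 100.0], [191.0, 784.6, 100.0], [419.2, 779.8, 100.0]]
top red [([415, 202, 21, 19, 314], [424.6, 211.1]), ([366, 237, 9, 19, 149], [369.6, 246.2]), ([487, 247, 16, 4, 35], [494.9, 248.7]), ([2, 283, 33, 37, 277], [23.2, 300.4])]
   [[595.1, -434.9, 120.0], [311.2, 769.4, 120.0], [488.4, -266.6, 120.0]]
```

View pics/ej_side.png

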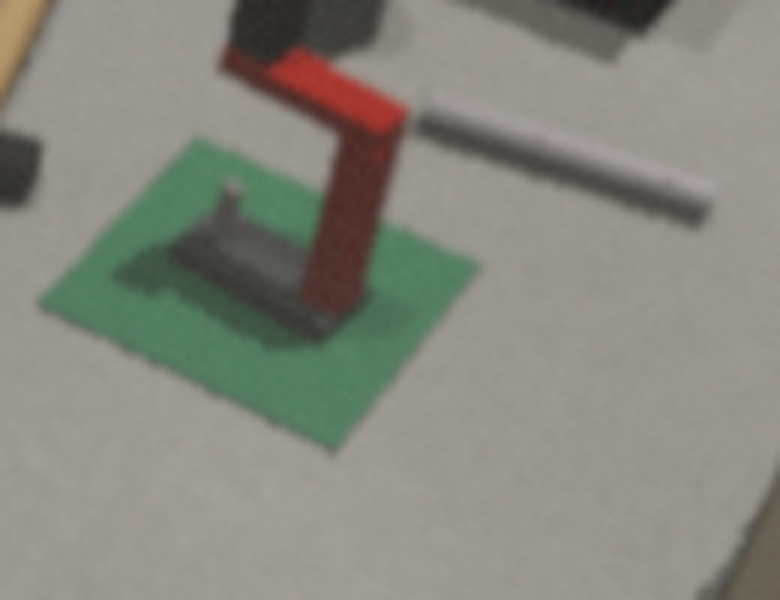

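View pics/ej_top.png

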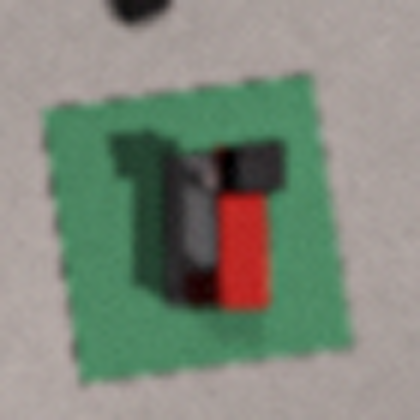

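View pics/jig_top.png

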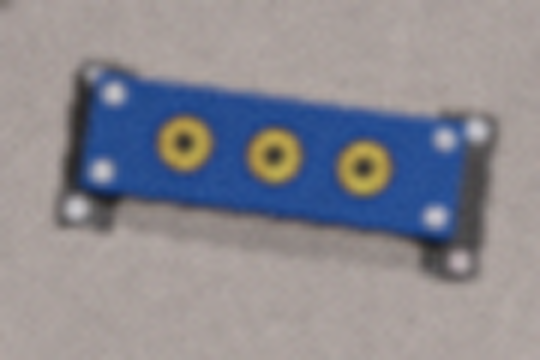

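View pics/jig_side.png

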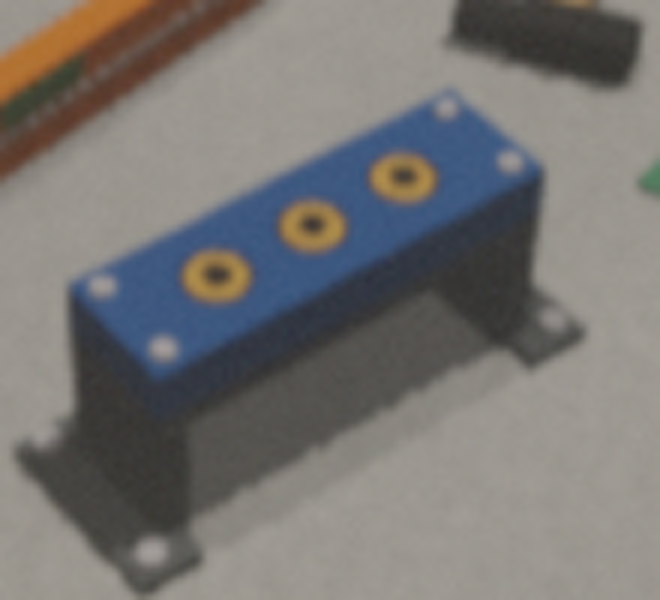

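Close-ups: the ejector's mouth faces roughly +x (nose at top-crop (205,170)), with the column on the robot's side. The three bush dots are clear at top-crop (184,143), (274,155) and (364,167). Next I measure both.

Run:
```python
from h import *
from cell import ctrl
P={n:ctrl.camera_params(n) for n in("side","top","wrist")}
for n in("side","top","wrist"): print(n,"cam",ray(P[n],[[0,0]])[0].round(0))
for n in("side","top"):
    im=cv2.imread(f"pics/{n}0.png")
    x,y,w,h=(250,200,65,45) if n=="side" else (245,200,65,35)
    m=np.zeros(im.shape[:2],np.uint8); m[y:y+h,x:x+w]=mask(im,10,32,100,90)[y:y+h,x:x+w]
    cs,_=cv2.findContours(m,cv2.RETR_EXTERNAL,cv2.CHAIN_APPROX_NONE)
    pts=[]
    for c in cs:
        if cv2.contourArea(c)<15: continue
        M=cv2.moments(c); pts.append((M['m10']/M['m00'],M['m01']/M['m00']))
    b=onz(P[n],pts,100); b=b[np.argsort(-b[:,1])]
    print(n,np.round(pts,1).tolist(),b.round(1).tolist(), "gaps",np.linalg.norm(np.diff(b,axis=0),axis=1))
    d=b[0]-b[-1]; print("yaw",np.arctan2(-d[0],d[1]))
    for nm,a,z in(("pad",(60,85,80,30),3),("tray",(22,34,150,100),16)):
        m=mask(im,*a); m=cv2.morphologyEx(m,cv2.MORPH_CLOSE,np.ones((25,25)))
        n_,l,st,ce=cv2.connectedComponentsWithStats(m); i=1+np.argmax(st[1:,4]);
        c=cv2.findContours((l==i).astype(np.uint8),cv2.RETR_EXTERNAL,cv2.CHAIN_APPROX_NONE)[0][0][:,0]
        g=onz(P[n],c,z)[:,:2].astype(np.float32); r=cv2.minAreaRect(g); print(nm,r)
    m=mask(im,0,5,150,50); x,y,w,h=(366,165,36,52) if n=="side" else (350,225,40,35)
    k=np.zeros_like(m);k[y:y+h,x:x+w]=m[y:y+h,x:x+w]
    g=onz(P[n],rect(k)[1][:,0],123)[:,:2].astype(np.float32); print("red",cv2.minAreaRect(g))
```

```text
side cam [ 86. 534. 798.]
top cam [ 462.  -10. 1424.]
wrist cam [ 259. -573.  374.]
side [[265.6, 225.8], [281.5, 217.1], [296.6, 209.3]] [[581.5, 63.9, 100.0], [576.2, 17.6, 100.0], [570.0, -26.9, 100.0]] gaps [46.57896834 44.93936408]
yaw -0.12619898735398793
pad ((498.7265625, -262.3448181152344), (142.0113067626953, 139.75070190429688), 7.777515888214111)
tray ((463.1129150390625, 342.1845703125), (146.29824829101562, 234.78280639648438), 12.305116653442383)
red ((485.07366943359375, -262.40728759765625), (57.51523971557617, 24.986478805541992), 0.8979310393333435)
top [[290.3, 217.5], [275.4, 215.5], [260.4, 213.5]] [[584.4, 61.0, 100.0], [578.8, 15.3, 100.0], [573.1, -30.0, 100.0]] gaps [46.03245986 45.64716586]
yaw -0.12405004489100999
pad ((502.50927734375, -265.817626953125), (145.22935485839844, 145.1484375), 8.02186107635498)
tray ((457.4698486328125, 333.18060302734375), (162.32264709472656, 216.11676025390625), 7.590667247772217)
red ((488.89654541015625, -264.56005859375), (53.98366165161133, 26.286975860595703), 2.748711585998535)
```

Request:
arm_command:
  motion:
    - [39.9,-22.5,-1.6,0.27,8.5]
    - [39.9,-22.5,-1.6,0.27,8.5]
    - [39.9,-22.5,-1.6,0.27,8.5]
    - [39.9,-22.5,-1.6,0.27,8.5]
    - [39.9,-22.5,-1.6,0.27,8.5]
    - [39.9,-22.5,-1.6,0.27,8.5]
    - [39.9,-22.5,-1.6,0.27,8.5]
    - [39.9,-22.5,-1.6,0.27,8.5]
    - [39.9,-22.5,-1.6,0.27,8.5]
    - [39.9,-22.5,-1.6,0.27,8.5]
    - [39.9,-22.5,-1.6,0.27,8.5]
    - [39.9,-22.5,-1.6,0.27,8.5]
    - [39.9,-22.5,-1.6,0.27,8.5]

```text
t: 1.45
tool_pos: [499.2, -264.0, 420.5]
orientation: [1.0, 0.015, -0.0, 0.0]
wrist_force: [-0.5, 0.3, -0.1]
grip_width: 85.3
```

Run:
```python
from h import *
from cell import ctrl
s=ctrl.read_state();print(s['t'],s['tool_pos'],s['orientation'],s['wrist_force'])
p=ctrl.camera_params("wrist");im=ctrl.capture("wrist");cv2.imwrite("pics/w1.png",im)
import pickle;pickle.dump(p,open("w1.pkl","wb"))
```

```text
1.45 [ 499.16273863 -263.9535495   420.4555597 ] [ 9.99881973e-01  1.53584061e-02 -4.00098323e-04  2.25058641e-06] [-0.53180334  0.27286343 -0.14487035]
```

View pics/w1.png

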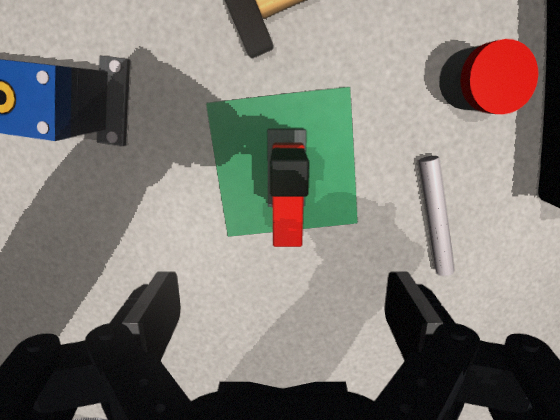

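The wrist view shows the ejector with its grip top near (289,170), the red arm down to (287,246), the pad whole and the jig's right end at the left.

```bash
cat > e.py <<'E'
from h import *
import pickle
p=pickle.load(open("w1.pkl","rb"));im=cv2.imread("pics/w1.png")
m=mask(im,60,85,80,30); m=cv2.morphologyEx(m,cv2.MORPH_CLOSE,np.ones((61,61)))
r,c=rect(m); print("pad",cv2.minAreaRect(onz(p,c[:,0],3)[:,:2].astype(np.float32)))
m=mask(im,0,5,150,110); k=np.zeros_like(m);k[190:260,255:320]=m[190:260,255:320]
c=rect(k)[1][:,0]; g=onz(p,c,123)[:,:2]; print("red bbox",g.min(0),g.max(0),cv2.minAreaRect(g.astype(np.float32)))
for r in range(200,246,6):
    xs=np.where(k[r])[0]; print(r,xs.min(),xs.max(),onz(p,[[xs.min()-.5,r],[xs.max()+.5,r]],123)[:,:2].round(1).tolist())
cv2.imwrite("pics/w1c.png",cv2.resize(im[120:255,240:340],None,fx=4,fy=4,interpolation=cv2.INTER_CUBIC))
E
python3 e.py
```

```text
pad ((501.87969970703125, -266.5486145019531), (149.47421264648438, 149.3485565185547), 8.004395484924316)
red bbox [ 458.99307308 -280.07697763] [ 501.17946808 -255.92602627] ((480.0888366699219, -268.4388122558594), (41.60865783691406, 23.845552444458008), 1.777184009552002)
200 273 303 [[497.3, -256.3], [498.1, -280.2]]
206 273 302 [[492.5, -256.5], [493.2, -279.6]]
212 273 302 [[487.6, -256.6], [488.3, -279.9]]
218 273 302 [[482.7, -256.7], [483.4, -280.1]]
224 273 302 [[477.7, -256.8], [478.4, -280.3]]
230 273 301 [[472.7, -256.9], [473.4, -279.8]]
236 273 301 [[467.6, -257.0], [468.3, -280.0]]
242 273 301 [[462.4, -257.1], [463.1, -280.3]]
```

View pics/w1c.png

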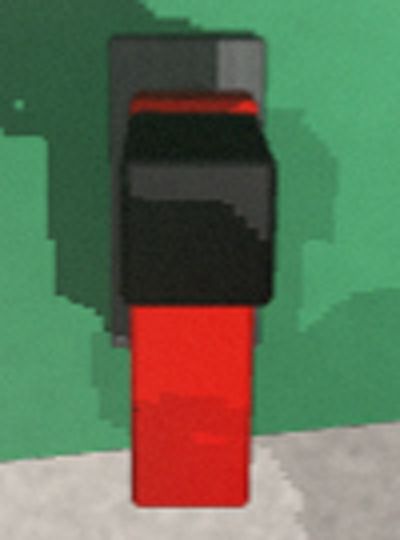

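Run:
```python
from h import *
import pickle
p=pickle.load(open("w1.pkl","rb"))
print(onz(p,[[270.6,160],[308.2,160],[308.4,195.5],[271.3,195.5],[289.4,178]],173).round(1))
print(onz(p,[[273,246],[302,246]],123).round(1))
```

```text
[[ 537.2 -255.6  173. ]
 [ 537.9 -278.3  173. ]
 [ 515.6 -279.6  173. ]
 [ 514.9 -256.5  173. ]
 [ 526.4 -267.4  173. ]]
[[ 458.9 -257.6  123. ]
 [ 459.7 -280.9  123. ]]
```

Request:
arm_command:
  motion:
    - [2.75,0.45,2,0,8.5]
    - [2.75,0.45,6,0,8.5]
    - [2.75,0.45,10,0,6]
    - [2.75,0.45,11.7,0,6]
    - [2.75,0.45,11.7,0,5]
    - [2.75,0.45,11.7,0,1]
    - [2.75,0.45,11.7,0,1]
    - [2.75,0.45,11.7,0,1]
    - [2.75,0.45,11.7,0,1]
    - [2.75,0.45,11.7,0,1]
    - [2.75,0.45,11.7,0,1]
    - [2.75,0.45,11.7,0,1]

```text
t: 2.7
tool_pos: [528.5, -267.0, 305.7]
orientation: [1.0, 0.016, 0.001, 0.001]
wrist_force: [-0.2, -0.6, 5.2]
grip_width: 23.6
```

```bash
cat > look.py <<'E'
import sys
from h import *
from cell import ctrl
import pickle
n,f=sys.argv[1:3]
s=ctrl.read_state();print(round(s['t'],2),s['tool_pos'].round(1),s['orientation'].round(4),s['wrist_force'].round(1),s['torque'].round(2),round(s['grip_width'],1))
p=ctrl.camera_params(n);im=ctrl.capture(n);cv2.imwrite(f"pics/{f}.png",im);pickle.dump((p,s),open(f+".pkl","wb"))
E
python3 look.py wrist w2
```

```text
2.7 [ 528.5 -267.   305.7] [0.9999 0.0163 0.0014 0.0013] [-0.2 -0.6  5.2] [-0.2   0.08 -0.1 ] 23.6
```

View pics/w2.png

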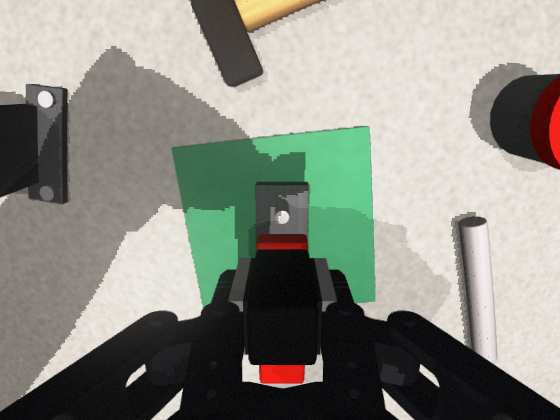

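Gripped at 23.6 mm. The nose tip shows at (282,217) beyond the upper arm, and the ejector still stands on the pad. I lift it 60 mm and re-read.

Request:
arm_command:
  motion:
    - [0,0,-1,0,1]
    - [0,0,-2,0,1]
    - [0,0,-4,0,1]
    - [0,0,-6,0,1]
    - [0,0,-6,0,1]
    - [0,0,-6,0,1]
    - [0,0,-6,0,1]

```text
t: 3.45
tool_pos: [527.2, -266.0, 362.3]
orientation: [1.0, 0.016, -0.001, -0.001]
wrist_force: [-0.2, 0.2, -3.1]
grip_width: 23.2
```

```bash
python3 look.py wrist w3
python3 - <<'E'
from h import *
import pickle
p,s=pickle.load(open("w2.pkl","rb"));print(onz(p,[[282,215.5]],45),s['tool_pos'])
from cell import ctrl
cv2.imwrite("pics/s3.png",ctrl.capture("side")[100:280,280:520].repeat(3,0).repeat(3,1))
E
```

```text
3.45 [ 527.2 -266.   362.3] [ 9.999e-01  1.640e-02 -1.100e-03 -8.000e-04] [-0.2  0.2 -3.1] [ 0.05 -0.08  0.03] 23.2
[[ 527.76740683 -267.41885547   45.        ]] [ 528.51410989 -267.01843779  305.67242984]
```

View pics/w3.png

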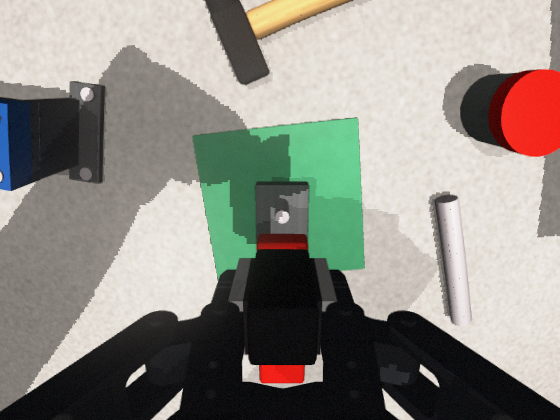

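View pics/s3.png

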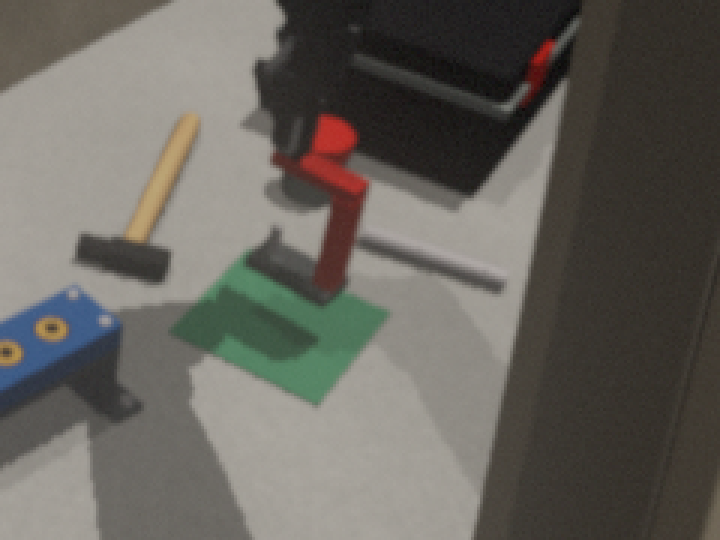

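The ejector hangs upright, foot about 60 mm up, with the nose at (282,217) coaxial with the tool. Next I carry it to a stand-off in front of the jig's middle hole.

Request:
arm_command:
  motion:
    - [-3.5,-1,0,0,1]
    - [-6.9,-4,0,0.05,1]
    - [-6.9,-8,0,0.1,1]
    - [-6.9,-12,0,0.158,1]
    - [-6.9,-16,0,0.158,1]
    - [-6.9,-20,0,0.158,1]
    - [-6.9,-24,0,0.158,1]
    - [-6.9,-28,0,0.158,1]
    - [-6.9,-30.1,0,0.158,1]
    - [-6.9,-30.1,0,0.158,1]
    - [-6.9,-30.1,0,0.158,1]
    - [-6.9,-30.1,0,0.158,1]
    - [-6.9,-30.1,0,0.158,1]

```text
t: 4.85
tool_pos: [447.5, 16.0, 363.7]
orientation: [0.998, -0.055, 0.0, -0.005]
wrist_force: [-0.5, -0.7, -3.7]
grip_width: 23.5
```

```bash
python3 look.py wrist w4
```

```text
4.85 [447.5  16.  363.7] [ 9.985e-01 -5.530e-02  3.000e-04 -5.000e-03] [-0.5 -0.7 -3.7] [-0.02 -0.06  0.06] 23.5
```

View pics/w4.png

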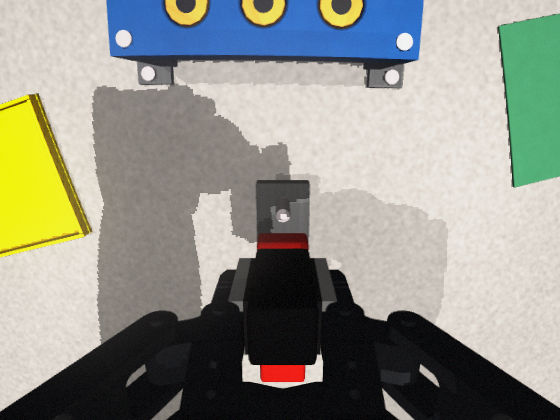

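The wrist view shows bush tops at about (186,8), (263,8) and (340,8), all at the image top, and the jig's front edge level across the image, so the yaw is nearly right.

```bash
cat > jig.py <<'E'
import sys
from h import *
import pickle
f=sys.argv[1]
p,s=pickle.load(open(f+".pkl","rb")); im=cv2.imread(f"pics/{f}.png")
# black dots inside brass rings / white screws
m=mask(im,10,32,100,90)
cs,h=cv2.findContours(m,cv2.RETR_CCOMP,cv2.CHAIN_APPROX_NONE)
pts=[]
for c,hh in zip(cs,h[0]):
    a=cv2.contourArea(c)
    if hh[3]>=0 and 80<a<600:
        M=cv2.moments(c);u=(M['m10']/M['m00'],M['m01']/M['m00']);pts.append(u);print("dot",np.round(u,1),a,onz(p,u,100).round(1))
H=cv2.cvtColor(im,cv2.COLOR_BGR2HSV); 
b=onz(p,pts,100)
if len(b)>1:
    b=b[np.argsort(-b[:,1])];d=b[0]-b[-1];print("yaw",np.arctan2(-d[0],d[1]),"gap",np.linalg.norm(d))
m=mask(im,105,125,120,40)
c=rect(m)[1][:,0]
from math import *
q=s['orientation'];print("tool yaw",2*atan2(q[1],q[0]))
E
python3 jig.py w4;python3 - <<'E'
from cell import ctrl
s=ctrl.read_state();print(s['t'],s['tool_pos'],s['joint_velocities'],s['orientation'])
E
```

```text
4.9 [447.48446364  16.03602503 363.68106484] [ 0.00526501 -0.00083031 -0.00087926  0.00236867  0.00214669  0.0010884 ] [ 9.98462319e-01 -5.52041727e-02  2.54058320e-04 -5.04297634e-03]Traceback (most recent call last):
  File "jig.py", line 15, in <module>
    b=onz(p,pts,100)
  File "h.py", line 13, in onz
    c,d=ray(p,uv); return c+d*((z-c[2])/d[:,2])[:,None]
        ~~~^^^^^^
  File "h.py", line 9, in ray
    s=und(p,uv); R=np.array(p['R']);t=np.array(p['t'])
  File "h.py", line 4, in und
    d=(uv-[p['cx'],p['cy']])/[p['fx'],p['fy']]
       ~~^~~~~~~~~~~~~~~~~~
ValueError: operands could not be broadcast together with shapes (1,0) (2,)
```

Request:
arm_command:
  motion:
    - [0,0,0,0,1]
    - [0,0,0,0,1]

```text
t: 5.1
tool_pos: [447.4, 16.6, 363.7]
orientation: [0.998, -0.055, 0.0, -0.005]
wrist_force: [-0.0, 0.8, -3.8]
grip_width: 23.1
```

Run:
```python
from h import *
import pickle
p,s=pickle.load(open("w4.pkl","rb")); im=cv2.imread("pics/w4.png")
H=cv2.cvtColor(im,cv2.COLOR_BGR2HSV)
m=cv2.inRange(H,(10,100,90),(34,255,255))[:60]
m2=cv2.inRange(H,(0,0,190),(180,60,255))
for st,c in blobs(m,100): print("brass",st,c)
for z in (100,):
    print(onz(p,[[186,8],[263,8],[340,8]],z).round(1))
print("screws plate",onz(p,[[123.5,38],[404.5,41.5]],100).round(1))
print("plate front edge",onz(p,[[110.5,57],[420.5,57]],100).round(1))
print("nose",onz(p,[[282,215.5]],s['tool_pos'][2]-260.7),s['tool_pos'])
```

```text
brass [165, 0, 43, 25, 666] [186.4, 11.9]
brass [242, 0, 43, 26, 688] [263.1, 12.0]
brass [320, 0, 43, 27, 718] [340.7, 12.9]
[[581.   61.7 100. ]
 [575.1  16.1 100. ]
 [570.2 -29.2 100. ]]
screws plate [[569.7 103.2 100. ]
 [547.7 -66.9 100. ]]
plate front edge [[560.  113.9 100. ]
 [537.9 -76.5 100. ]]
nose [[446.26527523  19.04198244 102.9503485 ]] [447.50394096  15.95288272 363.6503485 ]
```

Run:
```python
from cell import ctrl
s=ctrl.read_state();print(s['q'].round(3),s['joint_efforts'].round(2),s['tool_pos'],s['orientation'].round(4))
```

```text
[-0.11  -0.013 -0.45   1.134  0.01   3.141] [ -0.06 -28.74  29.53   0.1    0.04   0.  ] [447.35489478  16.55711178 363.71352662] [ 9.985e-01 -5.460e-02  3.000e-04 -5.100e-03]
```

Joint 6 is at its limit (3.141) because yaw = q1 − q6 + π, so this grasp cannot match the jig's yaw of −0.124. The mouth is wide enough to work with the ejector turned about 0.15–0.25 rad relative to the jig, and the round nose doesn't care. I turn back off the limit.

Request:
arm_command:
  motion:
    - [0,0,0,-0.1,1]
    - [0,0,0,-0.16,1]
    - [0,0,0,-0.16,1]
    - [0,0,0,-0.16,1]

```text
t: 5.5
tool_pos: [447.3, 16.9, 363.7]
orientation: [1.0, 0.025, 0.001, -0.005]
wrist_force: [-1.2, 0.9, -3.2]
grip_width: 23.5
```

```bash
cat > st.py <<'E'
from cell import ctrl
import numpy as np
from math import *
s=ctrl.read_state();q=s['orientation'];yaw=2*atan2(q[1],q[0])
from scipy.spatial.transform import Rotation as Ro
R=Ro.from_quat(q).as_matrix(); t=s['tool_pos']; n=t+R@[0,0,260.7]
print('t',round(s['t'],2),'tcp',t.round(1),'yaw',round(yaw,3),'nose',n.round(1),'F',s['wrist_force'].round(1),'M',s['torque'].round(2),'q',s['q'].round(3),'g',round(s['grip_width'],1))
B=np.array([577.3,16.2]);y=-0.124;ex=np.array([cos(y),sin(y)]);ey=np.array([-sin(y),cos(y)])
d=n[:2]-B; print('nose in jig',(d@ex).round(1),(d@ey).round(1))
tx=R[:,0];ty=R[:,1]
for nm,l in(('h1',(0,46)),('h2',(0,0)),('h3',(0,-46)),('a1',(-115,46)),('a2',(-115,0)),('a3',(-115,-46))):
    g=B+ex*l[0]+ey*l[1]; dd=g-n[:2]; print(nm,g.round(1),'tool dx,dy cm',(dd@tx[:2]/10).round(2),(dd@ty[:2]/10).round(2))
E
python3 st.py
```

```text
t 5.5 tcp [447.3  16.9 363.7] yaw 0.05 nose [447.6  19.6 103.1] F [-1.2  0.9 -3.2] M [-0.1  -0.09  0.04] q [-0.11  -0.014 -0.45   1.134  0.01   2.982] g 23.5
nose in jig -129.1 -12.6
h1 [583.   61.8] tool dx,dy cm 13.73 -3.54
h2 [577.3  16.2] tool dx,dy cm 12.94 0.99
h3 [571.6 -29.4] tool dx,dy cm 12.14 5.52
a1 [468.9  76.1] tool dx,dy cm 2.41 -5.53
a2 [463.2  30.4] tool dx,dy cm 1.61 -1.0
a3 [457.5 -15.2] tool dx,dy cm 0.81 3.53
```

Joint 6 is now clear, at 2.98. There's a 65 mm shoulder offset, so a yaw of 0.05 is enough for all three holes. Next I go to the hole 3 stand-off and lower the nose to 55 mm.

Request:
arm_command:
  motion:
    - [0.8,2,0,0,1]
    - [0.8,3.5,2,0,1]
    - [0.8,3.5,4,0,1]
    - [0.8,3.5,4.8,0,1]
    - [0.8,3.5,4.8,0,1]
    - [0.8,3.5,4.8,0,1]

```text
t: 6.1
tool_pos: [457.3, -16.9, 315.8]
orientation: [1.0, 0.026, 0.001, -0.005]
wrist_force: [0.2, -0.1, -3.0]
grip_width: 23.4
```

```bash
python3 st.py; python3 look.py wrist w5
```

```text
t 6.1 tcp [457.3 -16.9 315.8] yaw 0.052 nose [457.7 -14.2  55.1] F [ 0.2 -0.1 -3. ] M [-0.   -0.12  0.03] q [-0.181  0.048 -0.496  1.027  0.01   2.909] g 23.4
nose in jig -114.9 -45.0
h1 [583.   61.8] tool dx,dy cm 12.9 -6.95
h2 [577.3  16.2] tool dx,dy cm 12.1 -2.42
h3 [571.6 -29.4] tool dx,dy cm 11.3 2.11
a1 [468.9  76.1] tool dx,dy cm 1.58 -8.96
a2 [463.2  30.4] tool dx,dy cm 0.78 -4.43
a3 [457.5 -15.2] tool dx,dy cm -0.03 0.1
6.1 [457.3 -16.9 315.8] [ 9.997e-01  2.580e-02  9.000e-04 -5.100e-03] [ 0.2 -0.1 -3. ] [-0.   -0.12  0.03] 23.4
```

View pics/w5.png

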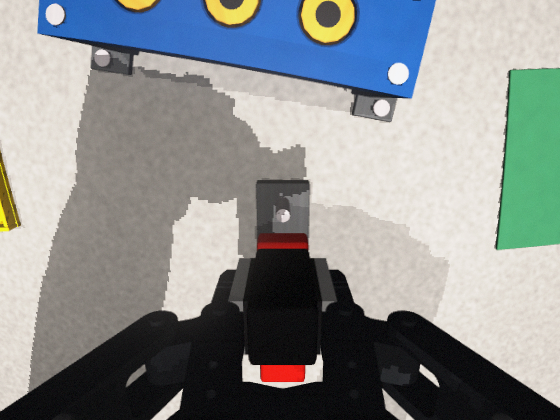

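The bush 3 dot shows at (328,14), bush 2's at (231,4), and the nose at (282,215). I measure both in this one view.

Run:
```python
from h import *
import pickle
p,s=pickle.load(open("w5.pkl","rb")); im=cv2.imread("pics/w5.png")
H=cv2.cvtColor(im,cv2.COLOR_BGR2HSV)
m=cv2.inRange(H[:50,295:360],(0,0,0),(180,255,60));print([(a,[c[0]+295,c[1]]) for a,c in blobs(m,50)])
m=cv2.inRange(H[195:235,262:305],(0,0,150),(180,70,255));print([(a,[c[0]+262,c[1]+195]) for a,c in blobs(m,10)])
print(onz(p,[[328,14],[231,4]],100).round(1), onz(p,[[283,215]],55.1).round(1))
cv2.imwrite("pics/w5c.png",cv2.resize(im[170:250,240:330],None,fx=6,fy=6))
```

```text
[([49, 0, 13, 38, 60], [352.4, 19.0])]
[([15, 14, 13, 14, 122], [283.3, 215.4])]
[[572.6 -30.2 100. ]
 [574.8  15.7 100. ]] [[456.6 -14.6  55.1]]
```

View pics/w5c.png

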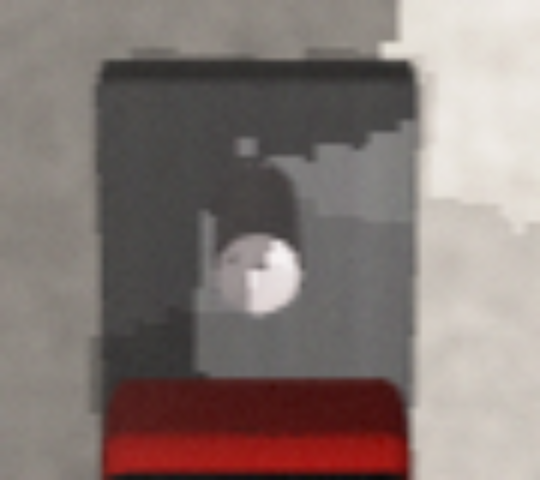

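Request:
arm_command:
  motion:
    - [3,0.55,0,0,1]
    - [6,1.12,0,0,1]
    - [8,1.5,0,0,1]
    - [10,1.86,0,0,1]
    - [11.4,2.12,0,0,1]
    - [11.4,2.12,0,0,1]
    - [11.4,2.12,0,0,1]

```text
t: 6.85
tool_pos: [572.0, -32.2, 315.9]
orientation: [1.0, 0.026, 0.001, -0.005]
wrist_force: [0.4, -0.7, -3.3]
grip_width: 23.2
```

```bash
python3 st.py; python3 look.py side s6
python3 - <<'E'
import cv2
im=cv2.imread("pics/s6.png")[150:290,210:380]; cv2.imwrite("pics/s6c.png",cv2.resize(im,None,fx=4,fy=4,interpolation=cv2.INTER_CUBIC))
E
```

```text
t 6.85 tcp [572.  -32.2 315.9] yaw 0.052 nose [572.3 -29.5  55.2] F [ 0.4 -0.7 -3.3] M [-0.02 -0.08  0.01] q [-0.171  0.247 -0.26   1.064  0.01   2.919] g 23.2
nose in jig 0.7 -45.9
h1 [583.   61.8] tool dx,dy cm 1.54 -9.06
h2 [577.3  16.2] tool dx,dy cm 0.74 -4.54
h3 [571.6 -29.4] tool dx,dy cm -0.07 -0.01
a1 [468.9  76.1] tool dx,dy cm -9.78 -11.08
a2 [463.2  30.4] tool dx,dy cm -10.58 -6.55
a3 [457.5 -15.2] tool dx,dy cm -11.39 -2.02
6.85 [572.  -32.2 315.9] [ 9.997e-01  2.590e-02  6.000e-04 -5.100e-03] [ 0.4 -0.7 -3.3] [-0.02 -0.08  0.01] 23.2
```

View pics/s6c.png

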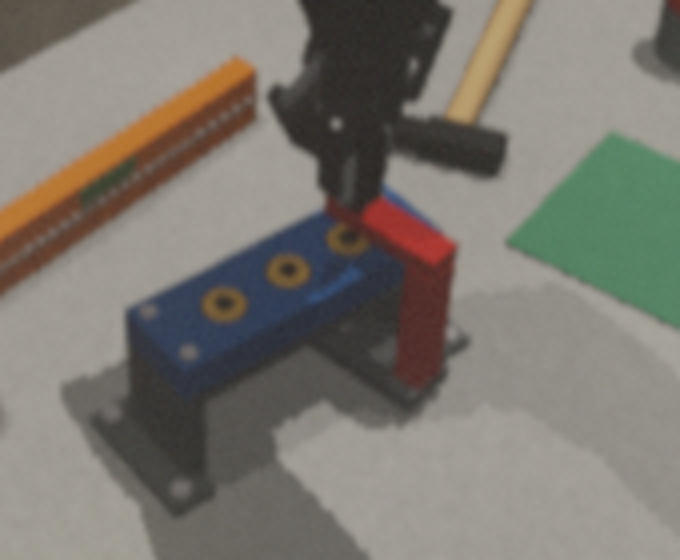

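The ejector straddles the plate at bush 3, with the upper arm above and the foot below. Now I raise it carefully and feel for contact.

Request:
arm_command:
  motion:
    - [0,0,-0.6,0,1]
    - [0,0,-1.0,0,1]
    - [0,0,-1.3,0,1]
    - [0,0,-1.3,0,1]

```text
t: 7.3
tool_pos: [572.1, -32.5, 329.4]
orientation: [1.0, 0.026, 0.002, -0.005]
wrist_force: [0.6, -0.0, -4.1]
grip_width: 23.3
```

Request:
arm_command:
  motion:
    - [0,0,-0.1,0,1]
    - [0,0,-0.2,0,1]
    - [0,0,-0.2,0,1]

```text
t: 7.6
tool_pos: [572.0, -32.5, 330.3]
orientation: [1.0, 0.026, 0.001, -0.005]
wrist_force: [-0.8, -0.3, -3.0]
grip_width: 23.2
```

Request:
arm_command:
  motion:
    - [0,0,-0.1,0,1]
    - [0,0,-0.2,0,1]
    - [0,0,-0.2,0,1]

```text
t: 7.9
tool_pos: [571.9, -32.5, 331.5]
orientation: [1.0, 0.026, 0.0, -0.005]
wrist_force: [0.8, 0.5, -7.5]
grip_width: 23.4
```

Request:
arm_command:
  motion:
    - [0,0,-0.1,0,1]
    - [0,0,-0.2,0,1]
    - [0,0,-0.2,0,1]

```text
t: 8.2
tool_pos: [571.7, -32.5, 333.1]
orientation: [1.0, 0.026, -0.0, -0.005]
wrist_force: [2.8, -1.2, -15.5]
grip_width: 23.6
```

Pin 3 is seized: the force climbs at the 4 N/mm slope, to about 12 N net at 2.3 mm. I lower the nose and shift to hole 2.

Request:
arm_command:
  motion:
    - [0,0,1,0,1]
    - [0,0,1.9,0,1]
    - [0.2,-1.2,1.9,0,1]
    - [0.5,-3,1.9,0,1]
    - [0.74,-4.54,1.9,0,1]
    - [0.74,-4.54,1.9,0,1]
    - [0.74,-4.54,1.9,0,1]

```text
t: 8.9
tool_pos: [577.2, 14.2, 316.3]
orientation: [1.0, 0.027, 0.001, -0.005]
wrist_force: [0.2, 0.0, -3.4]
grip_width: 23.7
```

```bash
python3 st.py
```

```text
t 8.9 tcp [577.2  14.2 316.3] yaw 0.053 nose [577.7  16.7  55.6] F [ 0.2  0.  -3.4] M [-0.01 -0.11 -0.09] q [-0.089  0.253 -0.251  1.066  0.01   2.999] g 23.7
nose in jig 0.3 0.6
h1 [583.   61.8] tool dx,dy cm 0.77 -4.48
h2 [577.3  16.2] tool dx,dy cm -0.04 0.05
h3 [571.6 -29.4] tool dx,dy cm -0.85 4.58
a1 [468.9  76.1] tool dx,dy cm -10.55 -6.5
a2 [463.2  30.4] tool dx,dy cm -11.36 -1.97
a3 [457.5 -15.2] tool dx,dy cm -12.17 2.55
```

Request:
arm_command:
  motion:
    - [0,0.05,-0.6,0,1]
    - [0,0.05,-1.0,0,1]
    - [0,0.05,-1.3,0,1]
    - [0,0.05,-1.5,0,1]
    - [0,0.05,-1.5,0,1]

```text
t: 9.4
tool_pos: [577.2, 12.4, 331.1]
orientation: [1.0, 0.026, 0.001, -0.005]
wrist_force: [-0.4, 0.7, -3.3]
grip_width: 23.2
```

Request:
arm_command:
  motion:
    - [0,0,-0.1,0,1]
    - [0,0,-0.2,0,1]
    - [0,0,-0.2,0,1]

```text
t: 9.7
tool_pos: [577.0, 12.6, 332.3]
orientation: [1.0, 0.026, 0.0, -0.005]
wrist_force: [0.9, -0.4, -7.6]
grip_width: 23.5
```

Request:
arm_command:
  motion:
    - [0,0,-0.1,0,1]
    - [0,0,-0.2,0,1]
    - [0,0,-0.2,0,1]

```text
t: 10.0
tool_pos: [577.0, 12.6, 334.8]
orientation: [1.0, 0.026, 0.0, -0.005]
wrist_force: [0.2, -1.5, -6.7]
grip_width: 23.2
```

Pin 2 gives with constant drag (about 3.5 N net, 2.5 mm further), so it is the free one. I push it up.

Request:
arm_command:
  motion:
    - [0,0,-0.2,0,1]
    - [0,0,-0.5,0,1]
    - [0,0,-0.8,0,1]
    - [0,0,-1.1,0,1]
    - [0,0,-1.25,0,1]
    - [0,0,-1.25,0,1]
    - [0,0,-1.25,0,1]

```text
t: 10.7
tool_pos: [577.1, 12.6, 347.9]
orientation: [1.0, 0.026, 0.001, -0.005]
wrist_force: [-0.5, 0.2, -4.4]
grip_width: 23.3
```

Request:
arm_command:
  motion:
    - [0,0,-0.1,0,1]
    - [0,0,-0.2,0,1]
    - [0,0,-0.2,0,1]

```text
t: 11.0
tool_pos: [577.1, 12.6, 348.8]
orientation: [1.0, 0.026, 0.001, -0.005]
wrist_force: [0.4, 0.1, -9.4]
grip_width: 23.1
```

```bash
python3 st.py; python3 look.py side s7
python3 - <<'E'
import cv2
im=cv2.imread("pics/s7.png")[150:290,210:380]; cv2.imwrite("pics/s7c.png",cv2.resize(im,None,fx=4,fy=4,interpolation=cv2.INTER_CUBIC))
E
```

```text
t 11.0 tcp [577.1  12.6 348.8] yaw 0.052 nose [577.3  15.4  88.1] F [ 0.4  0.1 -9.4] M [-0.09 -0.43 -0.  ] q [-0.092  0.228 -0.211  1.133  0.011  2.998] g 23.1
nose in jig 0.1 -0.8
h1 [583.   61.8] tool dx,dy cm 0.81 -4.61
h2 [577.3  16.2] tool dx,dy cm 0.01 -0.08
h3 [571.6 -29.4] tool dx,dy cm -0.8 4.45
a1 [468.9  76.1] tool dx,dy cm -10.51 -6.62
a2 [463.2  30.4] tool dx,dy cm -11.32 -2.09
a3 [457.5 -15.2] tool dx,dy cm -12.12 2.44
11.0 [577.1  12.6 348.8] [ 9.997e-01  2.580e-02  5.000e-04 -5.300e-03] [ 0.4  0.1 -9.4] [-0.09 -0.43 -0.  ] 23.1
```

View pics/s7c.png

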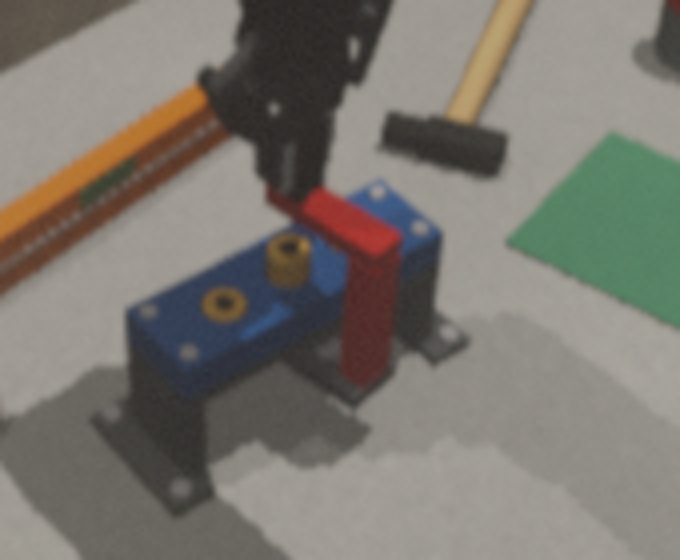

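Bush 2 stands clearly proud (crop (289,260)) with the nose at 88 mm. One last small push settles it on the stop.

Request:
arm_command:
  motion:
    - [0,0,-0.1,0,1]
    - [0,0,-0.1,0,1]

```text
t: 11.25
tool_pos: [577.0, 12.6, 348.9]
orientation: [1.0, 0.026, 0.0, -0.005]
wrist_force: [2.7, 0.5, -16.4]
grip_width: 23.2
```

Request:
arm_command:
  motion:
    - [0,0,0.6,0,1]
    - [0,0,1.4,0,1]
    - [0,0,2.3,0,1]
    - [0,0,3,0,1]
    - [0,0,3,0,1]
    - [0,0,3,0,1]

```text
t: 11.85
tool_pos: [577.0, 12.8, 320.2]
orientation: [1.0, 0.026, 0.0, -0.005]
wrist_force: [1.1, 0.2, -3.5]
grip_width: 23.7
```

```bash
python3 st.py; python3 look.py side s8
python3 - <<'E'
import cv2
im=cv2.imread("pics/s8.png")[150:290,210:380]; cv2.imwrite("pics/s8c.png",cv2.resize(im,None,fx=4,fy=4,interpolation=cv2.INTER_CUBIC))
E
```

```text
t 11.85 tcp [577.   12.8 320.2] yaw 0.052 nose [577.2  15.5  59.5] F [ 1.1  0.2 -3.5] M [ 0.03 -0.08 -0.01] q [-0.092  0.25  -0.246  1.075  0.01   2.998] g 23.7
nose in jig -0.0 -0.7
h1 [583.   61.8] tool dx,dy cm 0.82 -4.6
h2 [577.3  16.2] tool dx,dy cm 0.02 -0.07
h3 [571.6 -29.4] tool dx,dy cm -0.79 4.46
a1 [468.9  76.1] tool dx,dy cm -10.5 -6.61
a2 [463.2  30.4] tool dx,dy cm -11.31 -2.08
a3 [457.5 -15.2] tool dx,dy cm -12.11 2.45
11.85 [577.   12.8 320.2] [ 9.997e-01  2.580e-02  4.000e-04 -5.200e-03] [ 1.1  0.2 -3.5] [ 0.03 -0.08 -0.01] 23.7
```

View pics/s8c.png

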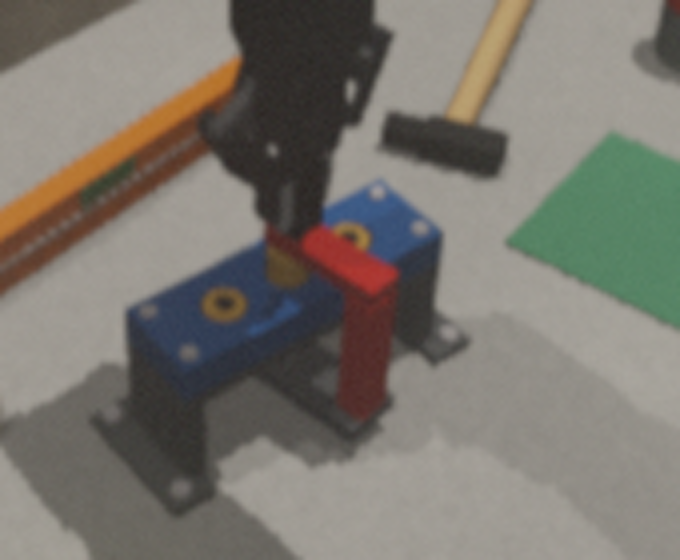

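The bush stays proud under the upper arm, and the arm clears it. I withdraw straight out.

Request:
arm_command:
  motion:
    - [-2,-0.37,0,0,1]
    - [-5,-0.93,0,0,1]
    - [-8,-1.48,0,0,1]
    - [-11.3,-2.08,0,0,1]
    - [-12.5,-2.3,-1,0,1]
    - [-12.5,1,-3.5,0,1]
    - [-12.5,5,-4,0,1]
    - [-12.5,9.5,-4,0,1]
    - [-12.5,14,-4,0,1]
    - [-12.5,18.5,-4,0,1]
    - [-11,22,-4,0,1]
    - [-9,25,-4,0,1]
    - [-7,27,-4,0,1]
    - [-7,27,-4,0,1]
    - [-7,27,-4,0,1]

```text
t: 13.4
tool_pos: [521.4, -261.3, 357.6]
orientation: [1.0, 0.026, 0.001, -0.005]
wrist_force: [1.0, 0.7, -3.0]
grip_width: 23.6
```

```bash
python3 st.py; python3 look.py wrist w9
```

```text
t 13.4 tcp [ 521.4 -261.3  357.6] yaw 0.051 nose [ 521.6 -258.5   96.9] F [ 1.   0.7 -3. ] M [ 0.09 -0.05 -0.02] q [-0.577  0.233 -0.184  1.158  0.009  2.513] g 23.6
nose in jig -21.2 -279.5
h1 [583.   61.8] tool dx,dy cm 7.76 -31.68
h2 [577.3  16.2] tool dx,dy cm 6.96 -27.15
h3 [571.6 -29.4] tool dx,dy cm 6.16 -22.62
a1 [468.9  76.1] tool dx,dy cm -3.56 -33.69
a2 [463.2  30.4] tool dx,dy cm -4.36 -29.16
a3 [457.5 -15.2] tool dx,dy cm -5.17 -24.63
13.4 [ 521.4 -261.3  357.6] [ 9.997e-01  2.550e-02  7.000e-04 -5.300e-03] [ 1.   0.7 -3. ] [ 0.09 -0.05 -0.02] 23.6
```

View pics/w9.png

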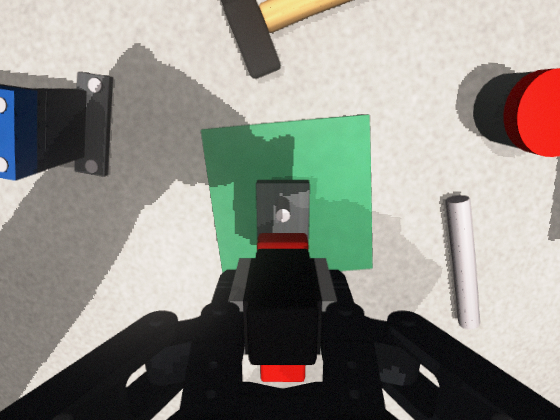

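The ejector hangs over the pad with the nose at (283,215). I lower it onto the pad near its original spot.

Request:
arm_command:
  motion:
    - [0.35,0.77,1.5,0,1]
    - [0.35,0.77,3.5,0,1]
    - [0.35,0.77,4.5,0,1]
    - [0.35,0.77,4.9,0,1]
    - [0.35,0.77,5.1,0,1]
    - [0.35,0.77,5.2,0,1]
    - [0.35,0.77,5.2,0,1]

```text
t: 14.15
tool_pos: [525.0, -267.7, 306.1]
orientation: [1.0, 0.026, 0.001, -0.005]
wrist_force: [-1.6, 0.8, -0.6]
grip_width: 22.9
```

Request:
arm_command:
  motion:
    - [0,0,0.05,0,1]
    - [0,0,0.05,0,1]
    - [0,0,0.05,0,2.7]
    - [0,0,0.05,0,3.5]
    - [0,0,0.05,0,5]
    - [0,0,0.05,0,6.5]
    - [0,0,0.05,0,7]
    - [0,0,0.05,0,7]
    - [0,0,0.05,0,7]
    - [0,0,-2,0,7]
    - [0,0,-6,0,7]
    - [0,0,-9,0,7]
    - [0,0,-9,0,7]
    - [0,0,-9,0,7]

```text
t: 15.55
tool_pos: [525.2, -268.9, 396.2]
orientation: [1.0, 0.026, 0.002, -0.004]
wrist_force: [-0.2, 0.3, -0.2]
grip_width: 69.9
```

```bash
python3 look.py wrist w10; python3 st.py|head -1; python3 look.py side s10
python3 - <<'E'
import cv2
im=cv2.imread("pics/s10.png")[130:280,220:430]; cv2.imwrite("pics/s10c.png",cv2.resize(im,None,fx=3.8,fy=3.8,interpolation=cv2.INTER_CUBIC))
E
```

```text
15.55 [ 525.2 -268.9  396.2] [ 0.9997  0.0258  0.0015 -0.0045] [-0.2  0.3 -0.2] [ 0.03  0.01 -0.03] 69.9
t 15.6 tcp [ 524.7 -268.6  394.8] yaw 0.052 nose [ 524.8 -265.8  134.1] F [ 0.3 -0.4 -0.5] M [0.03 0.06 0.02] q [-0.585  0.221 -0.119  1.236  0.009  2.505] g 69.9
15.6 [ 524.7 -268.6  394.8] [ 9.997e-01  2.580e-02  3.000e-04 -5.400e-03] [ 0.3 -0.4 -0.5] [0.03 0.06 0.02] 69.9
```

View pics/w10.png

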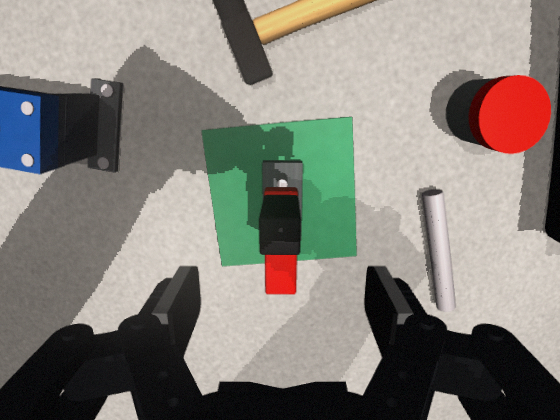

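View pics/s10c.png

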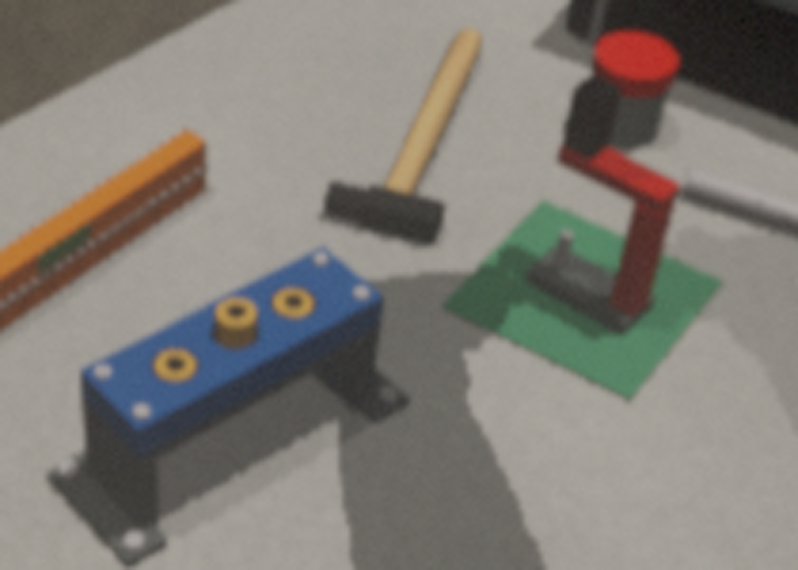

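The ejector stands upright on the pad (nose, arm and foot intact, grip centre at (281,225)). Bush 2 stands proud between its two flush neighbours. Next I move above bush 2.

Request:
arm_command:
  motion:
    - [1.1,-4.6,0,0,6]
    - [2.2,-9.2,0,0,6]
    - [3.3,-13.8,0,0,6]
    - [4.4,-18.4,0,0,6]
    - [5.5,-23,0,0,6]
    - [6.5,-27,2,0,6]
    - [6.7,-28,4,0,6]
    - [6.7,-28,4,0,6]
    - [6.7,-28,4,0,6]

```text
t: 16.55
tool_pos: [576.7, 14.7, 356.8]
orientation: [1.0, 0.026, -0.001, -0.005]
wrist_force: [0.6, -1.6, -0.1]
grip_width: 60.0
```

```bash
python3 look.py wrist w11; python3 st.py|head -2
```

```text
16.55 [576.7  14.7 356.8] [ 0.9996  0.026  -0.0012 -0.0051] [ 0.6 -1.6 -0.1] [ 0.04 -0.04 -0.03] 60.0
t 16.6 tcp [577.3  14.1 357.9] yaw 0.051 nose [577.2  16.7  97.2] F [0.1 0.1 0.3] M [ 0.01 -0.02 -0.03] q [-0.09   0.222 -0.198  1.152  0.01   3.001] g 60.2
nose in jig -0.2 0.5
```

View pics/w11.png

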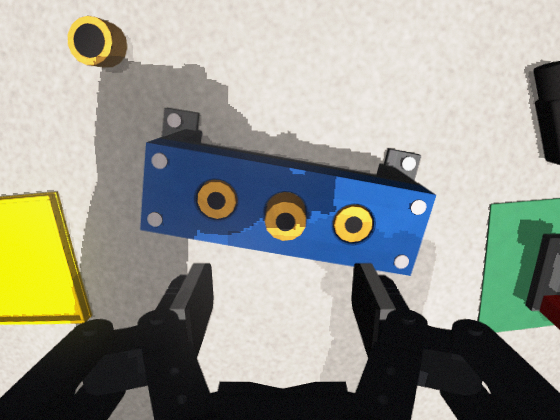

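The proud bush's dot is at (285,221), with the flush dots at (216,200) and (352,224). I compute their positions.

Run:
```python
from h import *
import pickle
p,s=pickle.load(open("w11.pkl","rb"))
print(onz(p,[[285,221]],117.5).round(1),onz(p,[[216,200],[352.5,224]],100).round(1),s['tool_pos'])
# tray from initial top view (floor colour edge) + side
P=__import__('cell').ctrl.camera_params("top");im=cv2.imread("pics/top0.png")
m=mask(im,22,34,150,100);k=np.zeros_like(m);k[215:285,160:220]=m[215:285,160:220]
k=cv2.morphologyEx(k,cv2.MORPH_CLOSE,np.ones((5,5)))
g=onz(P,rect(k)[1][:,0],16)[:,:2].astype(np.float32);print(cv2.minAreaRect(g))
P=__import__('cell').ctrl.camera_params("side");im=cv2.imread("pics/side0.png")
m=mask(im,22,34,150,60);k=np.zeros_like(m);k[298:392,166:270]=m[298:392,166:270];k[389:,165:205]=0
g=onz(P,rect(k)[1][:,0],16)[:,:2].astype(np.float32);print(cv2.minAreaRect(g))
```

```text
[[578.4  15.7 117.5]] [[584.1  61.4 100. ]
 [572.5 -29.6 100. ]] [576.74673796  14.71907413 356.77465484]
((476.9788818359375, 294.9365234375), (133.7563018798828, 135.13047790527344), 7.580743312835693)
((471.68896484375, 299.4905700683594), (139.17759704589844, 138.52980041503906), 7.5359296798706055)
```

Request:
arm_command:
  motion:
    - [0.1,0,3,0,5]
    - [0.1,0,6,0,4]
    - [0.1,0,7.5,0,3.6]
    - [0.1,0,7.9,0,3.6]
    - [0.1,0,7.9,0,3.6]
    - [0.1,0,7.9,0,3.6]

```text
t: 17.2
tool_pos: [579.4, 14.9, 280.9]
orientation: [1.0, 0.025, 0.002, -0.005]
wrist_force: [0.0, -0.3, 0.6]
grip_width: 36.1
```

```bash
python3 look.py wrist w12; python3 st.py|head -2; python3 look.py side s12
python3 - <<'E'
import cv2
im=cv2.imread("pics/s12.png")[150:290,210:380]; cv2.imwrite("pics/s12c.png",cv2.resize(im,None,fx=4,fy=4,interpolation=cv2.INTER_CUBIC))
E
```

```text
17.2 [579.4  14.9 280.9] [ 0.9997  0.0253  0.002  -0.0049] [ 0.  -0.3  0.6] [-0.03 -0.02  0.02] 36.1
t 17.25 tcp [579.5  15.1 281.1] yaw 0.051 nose [580.6  17.6  20.4] F [-0.3  0.5 -0.3] M [-0.03 -0.02 -0.02] q [-0.088  0.288 -0.286  0.993  0.01   3.003] g 36.0
nose in jig 3.1 1.8
17.25 [579.5  15.1 281.1] [ 0.9997  0.0254  0.0023 -0.0049] [-0.3  0.5 -0.3] [-0.03 -0.02 -0.02] 36.0
```

View pics/w12.png

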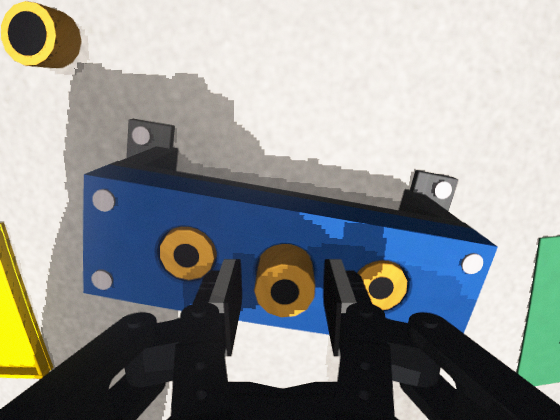

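View pics/s12c.png

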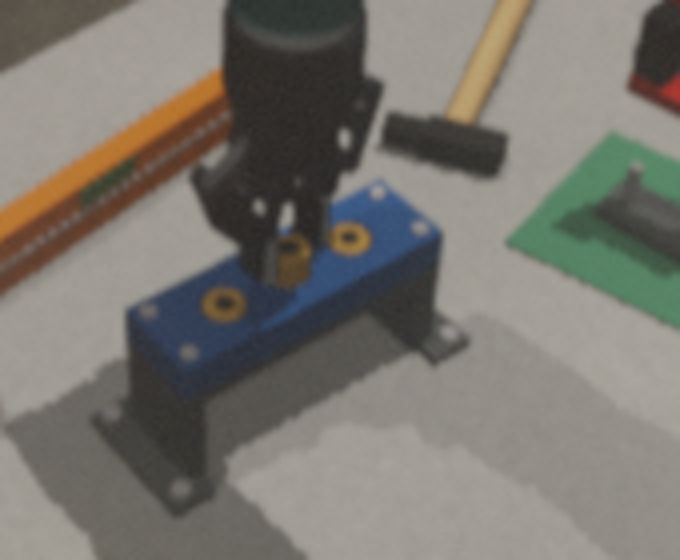

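The bush sits centred between the fingers (dot at (285,291), pads at about 235 and 335). I go 4 mm lower and close.

Request:
arm_command:
  motion:
    - [-0.15,0,0.2,0,3.6]
    - [-0.15,0,0.4,0,3.6]
    - [-0.15,0,0.4,0,3]
    - [-0.15,0,0.4,0,2]
    - [-0.15,0,0.4,0,1.5]
    - [-0.15,0,0.4,0,1.5]
    - [-0.15,0,0.4,0,1.5]

```text
t: 18.0
tool_pos: [577.1, 15.2, 275.5]
orientation: [1.0, 0.026, 0.001, -0.004]
wrist_force: [-1.4, -3.7, 1.3]
grip_width: 23.3
```

```bash
python3 look.py wrist w13; python3 st.py|head -2
```

```text
18.0 [577.1  15.2 275.5] [ 9.997e-01  2.560e-02  6.000e-04 -4.300e-03] [-1.4 -3.7  1.3] [-0.92  0.17 -0.02] 23.3
t 18.05 tcp [577.1  15.2 275.4] yaw 0.051 nose [577.3  17.4  14.8] F [-1.3 -3.9  1.9] M [-1.04  0.17 -0.02] q [-0.087  0.291 -0.296  0.984  0.009  3.003] g 23.7
nose in jig -0.1 1.2
```

View pics/w13.png

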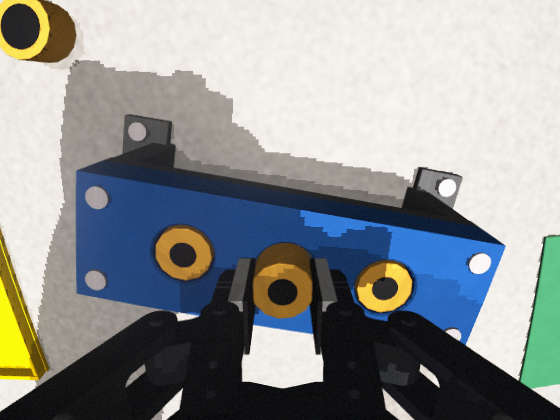

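Both pads hold the bush (dot at (282,290)), with only about 4 N side load from the bore. I lift straight up.

Request:
arm_command:
  motion:
    - [0,0,-0.4,0,1.5]
    - [0,0,-1,0,1.5]
    - [0,0,-2,0,1.5]
    - [0,0,-4,0,1.5]
    - [0,0,-7,0,1.5]
    - [0,0,-7,0,1.5]

```text
t: 18.65
tool_pos: [579.0, 15.4, 350.8]
orientation: [1.0, 0.026, 0.005, -0.006]
wrist_force: [1.4, 0.6, -0.6]
grip_width: 23.4
```

```bash
python3 look.py wrist w14; python3 look.py side s14
python3 - <<'E'
import cv2
im=cv2.imread("pics/s14.png")[120:290,190:390]; cv2.imwrite("pics/s14c.png",cv2.resize(im,None,fx=3.5,fy=3.5,interpolation=cv2.INTER_CUBIC))
E
```

```text
18.65 [579.   15.4 350.8] [ 0.9996  0.0262  0.0054 -0.0058] [ 1.4  0.6 -0.6] [ 0.06 -0.13  0.02] 23.4
18.7 [578.2  15.4 348.7] [ 0.9996  0.0262  0.004  -0.0058] [-0.5  1.4 -2. ] [-0.02 -0.03  0.01] 23.4
```

View pics/w14.png

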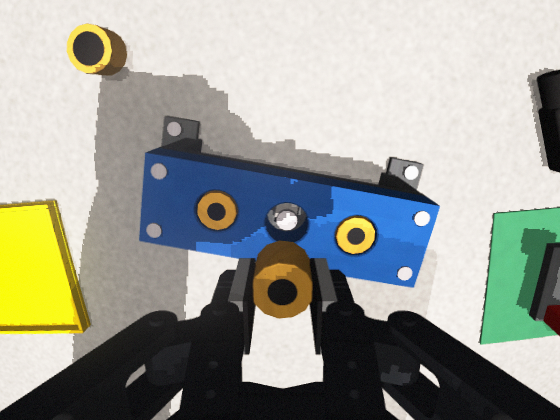

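View pics/s14c.png

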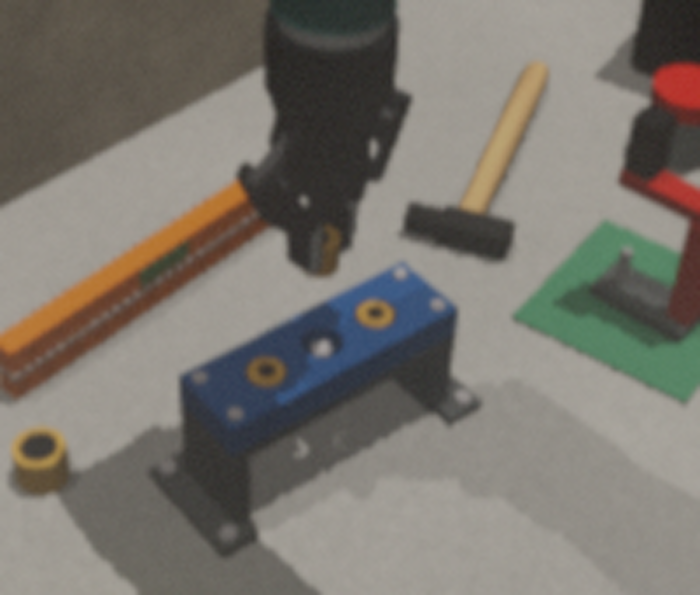

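The bush is out and held, the well is empty with the pin tip visible at (287,216), and the neighbours are still flush. I carry it over the tray, turning to keep joint 6 off its limit.

Request:
arm_command:
  motion:
    - [-1,-3,0,-0.05,1.5]
    - [-2.2,-7,0,-0.12,1.5]
    - [-3.4,-11,0,-0.2,1.5]
    - [-4.6,-15,0,-0.28,1.5]
    - [-5.8,-19,0,-0.36,1.5]
    - [-7,-23,0,-0.44,1.5]
    - [-8.2,-26.5,0,-0.52,1.5]
    - [-8.8,-28.6,0,-0.57,1.5]
    - [-8.8,-28.6,3,-0.57,1.5]
    - [-8.8,-28.6,6,-0.57,1.5]
    - [-8.8,-28.6,6,-0.57,1.5]
    - [-8.8,-28.6,6,-0.57,1.5]

```text
t: 19.95
tool_pos: [473.5, 296.3, 287.0]
orientation: [0.952, 0.306, 0.0, -0.005]
wrist_force: [0.1, 0.4, -0.1]
grip_width: 23.4
```

```bash
python3 look.py wrist w15; python3 st.py|head -1
```

```text
19.95 [473.5 296.3 287. ] [ 9.521e-01  3.059e-01  2.000e-04 -4.800e-03] [ 0.1  0.4 -0.1] [-0.01 -0.03  0.02] 23.4
t 20.0 tcp [474.4 296.5 288.4] yaw 0.622 nose [474.6 299.3  27.7] F [0.3 0.6 0.2] M [-0.02  0.01 -0.  ] q [ 0.441  0.248 -0.323  0.995  0.009  2.961] g 23.3
```

View pics/w15.png

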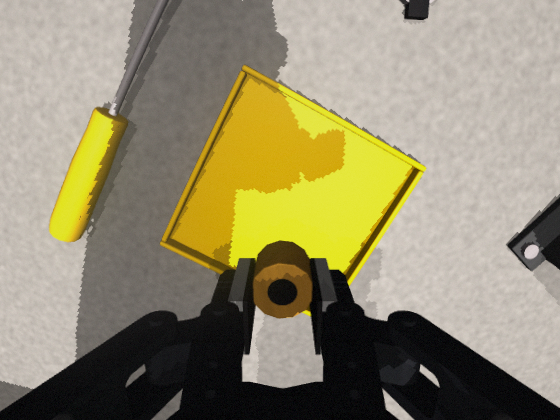

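The tray's corners show at (245,67), (423,168) and (163,243), so I get its centre from the diagonal.

Run:
```python
from h import *
import pickle
p,s=pickle.load(open("w15.pkl","rb"))
g=onz(p,[[245,67],[423,168],[163,243]],16);print(g.round(1),(g[1]+g[2])/2,np.linalg.norm(g[0]-g[1]),np.linalg.norm(g[0]-g[2]))
```

```text
[[535.4 372.8  16. ]
 [552.7 238.1  16. ]
 [400.7 354.4  16. ]] [476.68767049 296.25865464  16.        ] 135.75111453077696 135.95339762757325
```

Request:
arm_command:
  motion:
    - [0,0,3,0,1.5]
    - [0,0,6,0,1.5]
    - [0,0,8.5,0,1.5]
    - [0,0,9.5,0,1.5]
    - [0,0,9.8,0,1.5]
    - [0,0,9.8,0,1.5]
    - [0,0,9.8,0,1.5]

```text
t: 20.7
tool_pos: [475.6, 298.0, 191.8]
orientation: [0.952, 0.306, 0.004, -0.005]
wrist_force: [-0.2, 0.1, -0.5]
grip_width: 23.3
```

Request:
arm_command:
  motion:
    - [0,0,0.1,0,1.5]
    - [0,0,0.2,0,1.5]
    - [0,0,0.2,0,1.5]

```text
t: 21.0
tool_pos: [474.6, 297.6, 188.5]
orientation: [0.952, 0.306, 0.002, -0.005]
wrist_force: [0.1, 0.6, -0.1]
grip_width: 23.7
```

Request:
arm_command:
  motion:
    - [0,0,0.1,0,1.5]
    - [0,0,0.2,0,1.5]
    - [0,0,0.2,0,1.5]
    - [0,0,0.2,0,1.5]

```text
t: 21.4
tool_pos: [474.6, 297.6, 186.2]
orientation: [0.952, 0.306, 0.002, -0.005]
wrist_force: [0.3, 0.1, -0.0]
grip_width: 23.4
```

Request:
arm_command:
  motion:
    - [0,0,0.1,0,1.5]
    - [0,0,0.1,0,1.5]
    - [0,0,0.1,0,1.5]

```text
t: 21.7
tool_pos: [474.6, 297.6, 186.1]
orientation: [0.952, 0.306, 0.002, -0.005]
wrist_force: [-3.0, -1.2, 7.2]
grip_width: 23.7
```

The floor contact reads 7 N at the expected height. I ease off 0.5 mm, open gently and rise.

Request:
arm_command:
  motion:
    - [0,0,-0.05,0,1.5]
    - [0,0,-0.05,0,2.7]
    - [0,0,-0.05,0,3]
    - [0,0,-0.05,0,3.6]
    - [0,0,-0.05,0,4.2]
    - [0,0,-0.05,0,4.5]
    - [0,0,-0.05,0,4.5]
    - [0,0,-1,0,4.5]
    - [0,0,-3,0,4.5]
    - [0,0,-7,0,4.5]
    - [0,0,-11,0,4.5]
    - [0,0,-15,0,4.5]
    - [0,0,-15,0,4.5]
    - [0,0,-15,0,4.5]

```text
t: 23.1
tool_pos: [474.9, 296.3, 337.3]
orientation: [0.952, 0.306, 0.004, -0.005]
wrist_force: [-0.4, -0.7, -0.6]
grip_width: 44.8
```

```bash
python3 look.py wrist w16; python3 look.py side s16; python3 look.py top t16
```

```text
23.1 [474.9 296.3 337.3] [ 0.9521  0.3058  0.0041 -0.005 ] [-0.4 -0.7 -0.6] [-0.03  0.04 -0.02] 44.8
23.15 [474.2 296.  335.5] [ 0.9521  0.3058  0.0023 -0.0048] [-0.5 -0.5 -0.8] [-0.05  0.03  0.01] 44.8
23.2 [473.8 295.8 334.4] [ 0.9521  0.3058  0.0012 -0.0046] [-0.3  0.5 -0.2] [0.02 0.03 0.02] 44.7
```

View pics/w16.png

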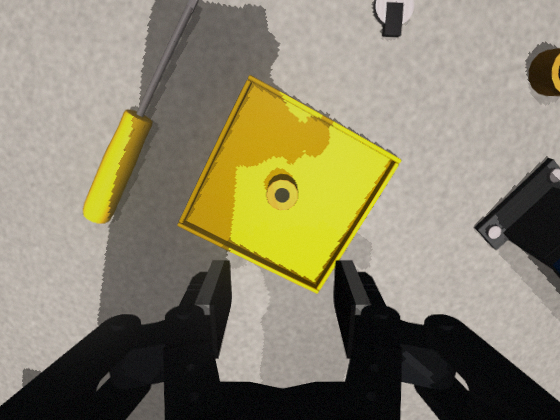

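View pics/s16.png

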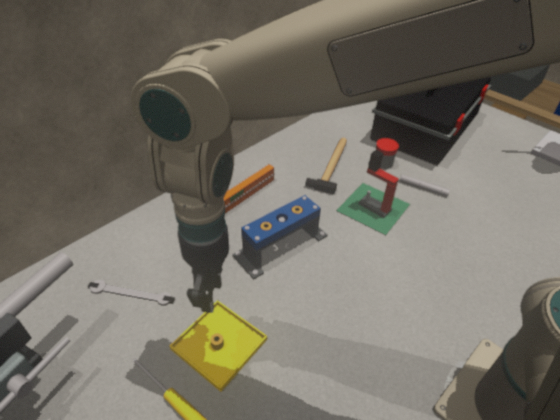

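The bush stands in the tray with its dot up at (282,194), near the tray's centre. The ejector is upright on its pad and the other bushes are flush. One numeric check, then I hand in.

Run:
```python
from h import *
import pickle
p,s=pickle.load(open("w16.pkl","rb"))
print("bush",onz(p,[[282,194]],28).round(1))
for n,a in(("side0","s16"),("top0","t16")):
    d=cv2.absdiff(cv2.imread(f"pics/{n}.png"),cv2.imread(f"pics/{a}.png"))
p=pickle.load(open("s16.pkl","rb"))[0];im=cv2.imread("pics/s16.png");o=cv2.imread("pics/side0.png")
print("side bushes",onz(p,[[265.6,225.8],[296.6,209.3]],100).round(1))
m=mask(im,10,32,100,90);print([b for b in blobs(m,15) if 240<b[1][0]<320])
m=mask(im,0,5,150,50);print([b for b in blobs(m,60)])
from cell import ctrl
s=ctrl.read_state();print(s['t'],s['joint_velocities'].round(3)); ctrl.hand_in()
```

```text
bush [[476.4 300.5  28. ]]
side bushes [[581.5  63.8 100. ]
 [570.1 -27.  100. ]]
[([223, 165, 51, 40, 516], [247.8, 182.6]), ([292, 206, 10, 7, 48], [296.6, 209.3]), ([261, 223, 10, 7, 56], [265.5, 225.8])]
[([456, 113, 9, 17, 72], [459.4, 120.7]), ([377, 138, 22, 16, 271], [387.4, 144.8]), ([375, 169, 23, 14, 132], [385.9, 175.8])]
23.25 [-0.001  0.01  -0.007  0.001 -0.001 -0.   ]
the job is handed in; nothing more can be done
```

The drill bush from the middle well is out of the jig and standing in the yellow tray, and I handed the job in at about 23 s of the 72 s.

- **Finding the pin:** Pin 3 was seized; its force climbed at about 4 N per mm, to roughly 12 N at 2.3 mm. Pin 2 was free, giving a steady 3.5 N or so. I pushed it to its stop with the nose at 88 mm. Pin 1 was not tested.
- **Ejector:** It is back on its green pad, standing upright at nearly its starting position.
- **Bush 2:** It stands upright, dot up, about 4 mm from the tray's centre by the wrist camera.
- **Other two bushes:** They look flush, and in the side view both sit at their starting pixels.
- **Bystanders:** Those in view look undisturbed by eye; I did not measure each one.

- **Joint 6 limit:** On the first approach to the jig, joint 6 ran onto its limit (it read 3.141 against the given 3.14). I turned back off it and did the pin work with the ejector turned about 0.17 rad relative to the jig. A tool tilt of about 0.01 rad stayed for the rest of the job.
- **Finger width:** The fingers read 23.4 mm on the 26 mm bush. The pictures showed it held firmly in both pads.
- **Force:** The highest wrist force I read was about 16 N.

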